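Refit the face of a parking meter

ROBOT

A 7-joint arm with a two-finger parallel gripper is mounted at the origin on the work surface. World frame = base frame: x ahead of the robot, y to its left, z up, the work surface at z = 0. Lengths are in m, angles in rad, forces in N, time in s.
With the tool pointing down it reaches from about 0.425 to 0.95 m from the base axis. Payload 4.7 kg.
Tool frame: the origin (TCP) lies midway between the tips of the shut fingers; the grasp point (between the pads) lies 19 mm behind it; z points along the fingers, y is the direction in which the jaws open and shut (so a half turn about z gives the same grasp; the last joint's range is limited). The gripper opens to 87 mm and grips with 3 to 60 N. Pads are 19 mm wide; open, the fingers measure 117 mm over their backs; the gripper's body (75 mm by 190 mm) begins 51 mm behind the grasp point.
Start: joints at [-1.281, 0.469, -0.049, 1.532, 0.024, 1.141, -0.082], TCP at [0.212, 0.641, 0.223] pointing down, gripper open.
Joint ranges: [-2.59, 2.59], [-0.33, 1.99], [-1.39, 1.29], [0.1, 2.45], [-1.04, 4.18], [0.21, 1.99], [-2.66, 2.66]. Speed limits (rad/s): [2.57, 2.57, 3.14, 3.14, 3.14, 3.14, 3.14].

INTERFACE

Orientations are given as a unit quaternion [w, x, y, z].
In Python, from workcell import bot gives the robot as it stands. The module is installed in compiled form; this text tells all that it offers. Calls block until the motion is done:
- bot.move_to(position, orientation): joint-space move of the TCP to a pose.
- bot.movel(position, rot=None, v=0.15): straight line of the TCP; rot=None keeps the orientation; v is the mean speed in m/s.
- bot.movej(angles): joint-space move.
- bot.gripper_to(opening, squeeze=None): opening from 0.0 (shut) to 1.0 (fully open); squeeze is the grip in N (None keeps the last); returns when the fingers have stopped.
- bot.hold(seconds).
- bot.inverse_kinematics(position, orientation): joint angles nearest the present ones, or None.
- bot.capture(name): name is "scene" or "side" or "wrist"; returns the picture (480x640x3 uint8, blue, green, red); there is no depth.
- bot.camera_info(name): a dict with "vfov" (degrees; the focal length in pixels is half the picture's height over the tangent of half this angle, whatever the lens; pixels are square), "cx", "cy" (the principal point, pixels), "camera_from_world" (4x4, takes a point from world to camera coordinates); the wrist camera has in their place "hand_eye" (4x4, takes a point from camera to tool coordinates, whose origin is the TCP and whose axes are the flange's). Camera axes: x right, y down, z forward; pixel columns grow to the right and rows downward; lengths in m; the calibration is good to about 2 mm. A picture is of the moment at which its call begins: read the wrist's pose just before it. camera_info takes no time and is no camera call.
A pose or a line that the arm cannot do raises bot.Unreachable and nothing moves.
- bot.close_job(): hands the job in, once; it reports no verdict.
Readings, each from a call of its own:
- bot.get_t(): time.
- bot.get_qpos(): joint angles.
- bot.get_qd(): joint speeds.
- bot.get_joint_torque(): joint torques, N m.
- bot.get_position(): TCP position.
- bot.get_tool_rot(): TCP orientation.
- bot.get_contact_force(): force on the tool from outside, world axes, zero at the start.
- bot.get_moment(): the same for the moment, N m.
- bot.get_gripper_width(): opening from 0.0 (shut) to 1.0 (fully open).
Only numpy, scipy, OpenCV 4.12 (cv2) and the standard library are available. Lean on these libraries where they do the work, as an engineer would, in place of code of your own. Each camera call takes 0.05 s, during which the arm holds its last target. There are 200 camera calls.

TASK

Refit the face of the red meter front that lies face up on the bench. Over its round window stack first the tin gasket ring, down around the window neck, then the glass dial window centred on the gasket, then the brass bezel over both until its skirt stands fully home on the seat; and fit the steel coin gauge plate flat on its pad with its slot over the coin throat. Set the parts down without dropping them, and leave the brass escapement wheel and everything else on the bench where it is.

Things in the scene. Friction and masses are not known exactly. Their poses are not given: they have to be found in the camera images.
- gasket_c (a point): tin gasket ring: flat plain pale-metal ring lying on the bench, outer diameter 48 mm, bore 38 mm, 6 mm thick, 30 g. The point is its centre, half-way up (3 mm above its underside).
- glass_c (a point): glass dial window: clear flat disc with a greenish ground edge, diameter 48 mm, 6 mm thick, 28 g, lying flat. The point is its centre, half-way up (3 mm above its underside).
- bezel_c (a point): brass bezel: round cap ring standing skirt down, as it is to be fitted; outer diameter 62 mm, 17 mm high, 100 g. On top a flange 4 mm thick with a 37 mm opening; below it a thin skirt, inside diameter 58 mm, 13 mm deep, which goes over the 48 mm gasket and glass and stands on the window seat. Point: on its axis, half-way up (8.5 mm above the skirt's foot).
- plate_c (a point): steel coin gauge plate: flat rectangular plate 36 mm (its x) by 64 mm (its y), 6 mm thick, 80 g, with a through slot 14 mm (x) by 36 mm (y) at its centre; either way round fits. The point is its centre, half-way up (3 mm above its underside).
- window_seat (a point): window of the red meter front (fixed casting 30 mm high, 208 x 116 mm, round at the window end). Point: on the window axis, on the 72 mm aluminium seat where gasket and bezel stand. z up; x along the casting, from the coin pad to the round end. A tapered neck (32 mm diameter at its foot, 26 at its top) rises 5 mm above the point; the gasket goes around it, the glass lies on the gasket.
- coin_seat (a point): coin pad of the same casting, 107 mm from the window axis; axes as the window seat's. Point: centre of the flat aluminium pad (46 mm along x, 74 mm along y), where the plate's underside lies. A steel tongue, the coin throat, 6 mm (x) by 28 mm (y), rises 5 mm above it through the plate's slot, so the plate's long side lies along this y.
- wheel_c (a point): brass escapement wheel with 15 teeth and four spokes, 44 mm across, 5 mm thick, hub 11 mm high, lying loose among the parts: not used, leave it. The point is its centre, 2.5 mm above its underside.
- driver_grip (a point): screwdriver 190 mm long, lying on the bench at the far right: leave it. The point is the middle of its handle.
- oiler_c (a point): amber oil bottle, 42 mm across and 95 mm high, standing at the far left: leave it. The point is half-way up.
Things that resemble listed ones, but are neither listed nor needed, are in the scene too. Of the things that look like the part that bears window_seat, take the one that is farthest to the robot's left at the start.

How it is judged:
By the outcome, as a careful person would: the job done as asked, in the order asked, and still so for the second after the job is handed in, with the robot touching nothing.
It also fails if it takes over 106 s, if anything falls off the work surface, if the arm or the gripper's body presses on something with over 40 N, if the wrist force passes 120 N, or if a joint passes its speed limit or range.

## Working session

There is one attempt and no reset: what is moved stays moved. The work goes in short steps, each a Python script; the robot and the scene stay as the last script left them, time stands still between calls to the robot, and variables do not carry over. Pictures are saved under pics/ and viewed, about 12 in all and at most 16, crops included, and the job is handed in when it is done.

```bash
mkdir -p pics; python3 - <<'E'
from workcell import bot
import cv2,numpy as np
np.set_printoptions(precision=4,suppress=True)
for n in("scene","side","wrist"):
    cv2.imwrite(f"pics/{n}0.png",bot.capture(n)); print(n,bot.camera_info(n))
print(bot.get_t(),bot.get_position(),bot.get_tool_rot(),bot.get_gripper_width())
E
```

```text
scene {'vfov': 42.16616719563688, 'cx': 322.0298047345093, 'cy': 239.40144849217043, 'camera_from_world': array([[-0.6101,  0.7921,  0.0186,  0.335 ],
       [ 0.4515,  0.3668, -0.8134, -0.1112],
       [-0.6511, -0.4878, -0.5815,  1.8392],
       [ 0.    ,  0.    ,  0.    ,  1.    ]])}
side {'vfov': 57.35368980657213, 'cx': 326.6037186838153, 'cy': 235.32373228672714, 'camera_from_world': array([[ 0.912 , -0.4098, -0.0168, -0.4545],
       [-0.3196, -0.6845, -0.6552,  0.1486],
       [ 0.257 ,  0.6029, -0.7552,  0.9471],
       [ 0.    ,  0.    ,  0.    ,  1.    ]])}
wrist {'vfov': 67.58382698782547, 'cx': 322.69542051093964, 'cy': 229.46708429464888, 'hand_eye': array([[-0.    , -0.9561, -0.2929,  0.0803],
       [ 1.    , -0.0001,  0.0002,  0.001 ],
       [-0.0002, -0.2929,  0.9561, -0.1629],
       [ 0.    ,  0.    ,  0.    ,  1.    ]])}
0.15 [0.2114 0.6406 0.2218] [-0.0001  0.1587  0.9873 -0.0007] 1.0001362185173746
```

View pics/scene0.png

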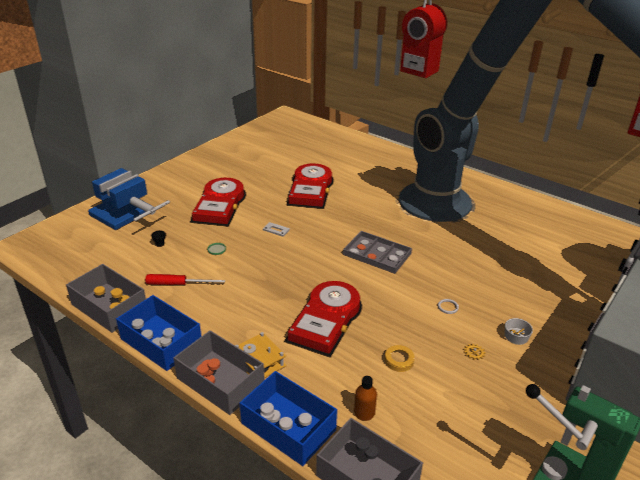

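View pics/side0.png

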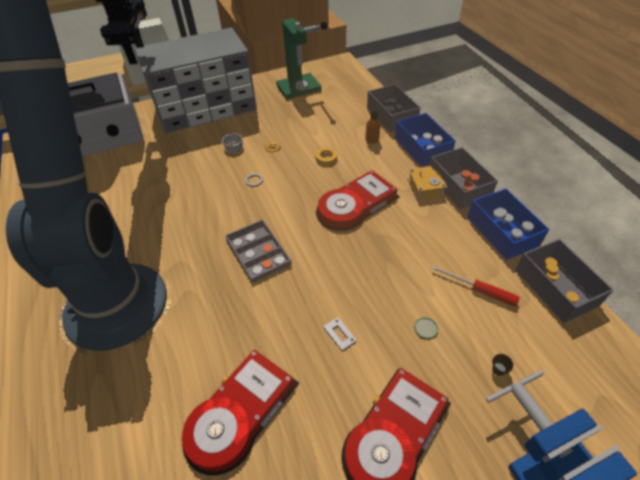

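Three red meter fronts lie on the bench: scene (325,315), (218,200) and (310,185). The one at (325,315), also side (350,200), is farthest to the robot's left (+y). I'll localise roughly with both cameras, then look closer with the wrist camera.

```bash
cat > h.py <<'E'
from workcell import bot
import cv2,numpy as np
from scipy.spatial.transform import Rotation as R
np.set_printoptions(precision=4,suppress=True)
def rot(): 
    q=bot.get_tool_rot(); return R.from_quat([q[1],q[2],q[3],q[0]])
def quat(yaw):  # tool down, tool x at angle yaw in world
    x=np.array([np.cos(yaw),np.sin(yaw),0]);z=np.array([0,0,-1.]);y=np.cross(z,x)
    q=R.from_matrix(np.c_[x,y,z]).as_quat(); return [q[3],q[0],q[1],q[2]]
def campose(n):
    i=bot.camera_info(n)
    if n=="wrist":
        T=np.eye(4);T[:3,:3]=rot().as_matrix();T[:3,3]=bot.get_position();return i,T@i["hand_eye"]
    return i,np.linalg.inv(i["camera_from_world"])
def px(i,T,u,v,z):
    f=240/np.tan(np.radians(i["vfov"]/2))
    d=T[:3,:3]@np.array([(u-i["cx"])/f,(v-i["cy"])/f,1]);o=T[:3,3]
    return o+d*(z-o[2])/d[2]
def proj(i,T,p):
    f=240/np.tan(np.radians(i["vfov"]/2));c=T[:3,:3].T@(np.array(p)-T[:3,3])
    return c[:2]/c[2]*f+[i["cx"],i["cy"]]
def shot(name):
    i,T=campose("wrist");im=bot.capture("wrist");cv2.imwrite(f"pics/{name}.png",im)
    np.savez(f"pics/{name}.npz",T=T);return im,i,T
def load(name): return bot.camera_info("wrist"),np.load(f"pics/{name}.npz")["T"]
E
python3 - <<'E'
from h import *
P={"ring":((448,306),(254,180),.003),"glass":((217,248),(427,328),.003),"bezel":((399,354),(326,155),.017),"plate":((276,229),(340,334),.003),
"win":((335,295),(341,203),.033),"coin":((316,327),(373,184),.033),"wheel":((474,351),(273,147),.003)}
for k,(a,b,z) in P.items(): print(k,px(*campose("scene"),*a,z),px(*campose("side"),*b,z))
print(bot.get_qpos())
E
```

```text
ring [0.3926 0.252  0.003 ] [0.3939 0.2509 0.003 ]
glass [ 0.5701 -0.3306  0.003 ] [ 0.5745 -0.3298  0.003 ]
bezel [0.6085 0.2499 0.017 ] [0.6085 0.2485 0.017 ]
plate [ 0.4069 -0.2687  0.003 ] [ 0.4078 -0.268   0.003 ]
win [0.5558 0.0421 0.033 ] [0.5574 0.0427 0.033 ]
coin [0.6669 0.0733 0.033 ] [0.6621 0.0702 0.033 ]
wheel [0.4873 0.3657 0.003 ] [0.4897 0.3652 0.003 ]
[-1.2809  0.4693 -0.0486  1.5334  0.0241  1.141  -0.0823]
```

```bash
python3 - <<'E'
from h import *
q=quat(np.radians(105.6))
for n,p in(("w1",(.5,.25,.2)),("w2",(.61,.06,.2)),("w3",(.5,-.29,.2))):
    bot.move_to(p,q); bot.hold(.15); im,i,T=shot(n); print(n,bot.get_t(),bot.get_qpos())
E
```

```text
w1 2.125 [-0.8041  0.307   0.3282  1.8547 -0.1163  0.9985 -0.1529]
w2 3.2083 [-0.4744  0.4022  0.4069  1.734  -0.1815  1.0427  0.2713]
w3 4.7833 [ 0.029   0.3604  0.5447  1.8207 -0.2165  1.0198  0.9341]
```

View pics/w1.png

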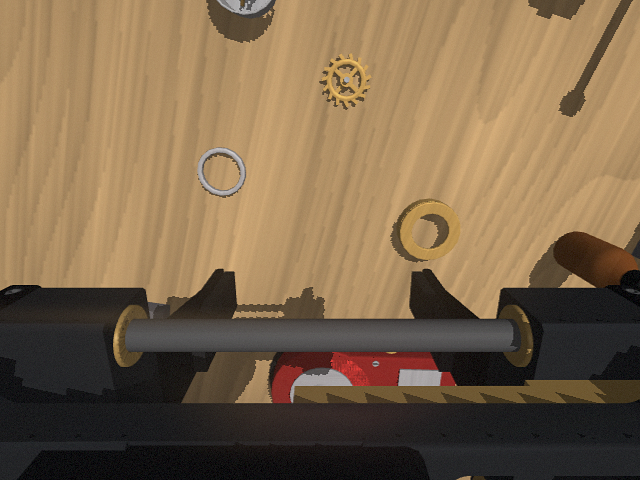

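View pics/w2.png

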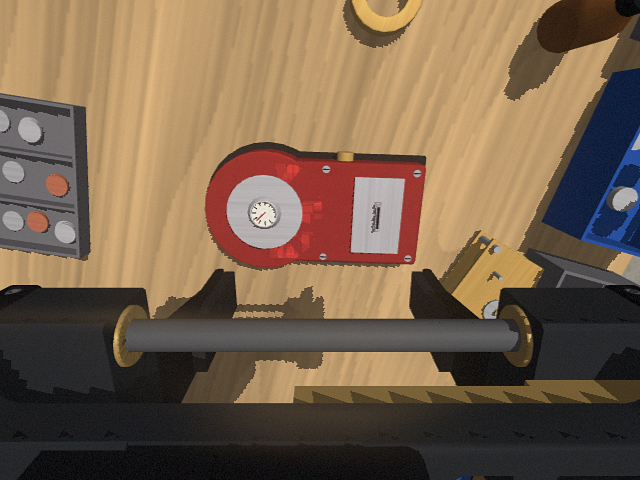

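View pics/w3.png

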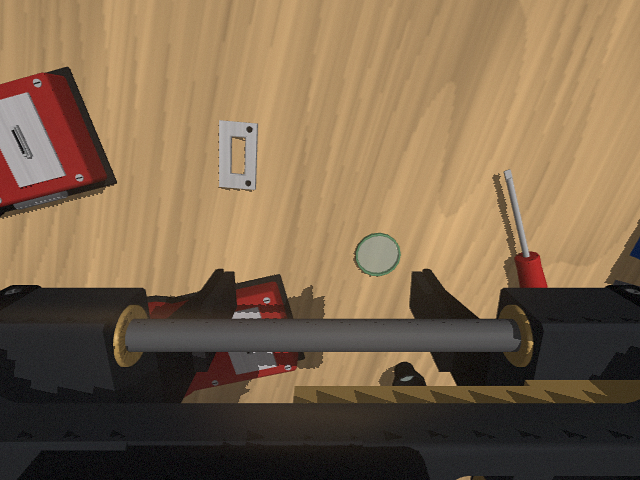

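w1: ring (221,172), wheel (346,81), bezel (429,230). w2: target front, window (264,215), coin pad (378,216). w3: plate (238,156), glass (377,254). Now one enlarged montage for exact positions.

```bash
python3 - <<'E'
from h import *
C=[("w1",221,172),("w1",429,230),("w3",377,254),("w3",238,156),("w2",264,213),("w2",378,216)]
t=[]
for n,u,v in C:
    im=cv2.imread(f"pics/{n}.png")[v-40:v+40,u-40:u+40]
    im=cv2.resize(im,(264,264),interpolation=cv2.INTER_CUBIC)
    for k in range(0,80,10):
        p=int(k*3.3); cv2.line(im,(p,0),(p,5 if k!=40 else 12),(0,0,255),1); cv2.line(im,(0,p),(5 if k!=40 else 12,p),(0,0,255),1)
    t.append(im)
cv2.imwrite("pics/m1.png",np.vstack([np.hstack(t[:3]),np.hstack(t[3:])]))
E
```

```text
(no output)
```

View pics/m1.png

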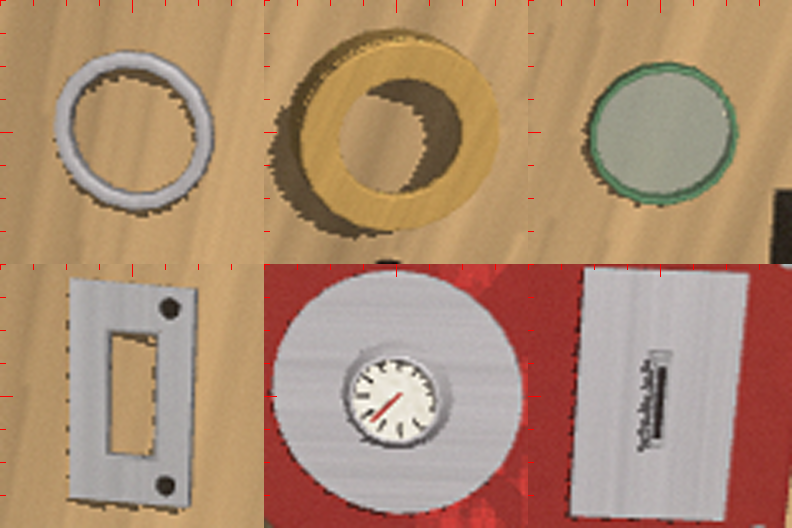

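```bash
python3 - <<'E'
from h import *
def M(n,u0,v0,pts,z,ox,oy):
    i,T=load(n); return np.array([px(i,T,u0-40+(a-ox)/3.3,v0-40+(b-oy)/3.3,z) for a,b in pts])
def rim(name,n,u,v,x0,x1,y0,y1,z,ox,oy):
    c=((x0+x1)/2,(y0+y1)/2); W=M(n,u,v,[c,(x0,c[1]),(x1,c[1]),(c[0],y0),(c[0],y1)],z,ox,oy)
    print(name,W[0],"mid",W[1:].mean(0),"dia",np.linalg.norm(W[2]-W[1]),np.linalg.norm(W[4]-W[3]))
rim("ring","w1",221,172,56,214,51,209,.006,0,0)
rim("bezel","w1",429,230,300,498,38,230,.017,264,0)
rim("glass","w3",377,254,590,737,62,204,.006,528,0)
rim("win","w2",264,213,273,523,270,515,.03,264,264)
for nm,n,u,v,pts,z,ox in(("plate","w3",238,156,[(70,279),(197,290),(190,508),(68,500)],.006,0),("coin","w2",378,216,[(583,268),(749,273),(724,521),(571,516)],.03,528)):
    W=M(n,u,v,pts,z,ox,264);e=np.roll(W,-1,0)-W
    print(nm,W.mean(0),np.linalg.norm(e,axis=1),np.degrees(np.arctan2(e[:,1],e[:,0])))
E
```

```text
ring [0.3955 0.2556 0.006 ] mid [0.3956 0.2554 0.006 ] dia 0.04746949616922415 0.047475209693325957
bezel [0.6116 0.2562 0.017 ] mid [0.6118 0.2558 0.017 ] dia 0.06057127762737643 0.06175131205127192
glass [ 0.5736 -0.3256  0.006 ] mid [ 0.5737 -0.3258  0.006 ] dia 0.04734627946784785 0.048923598096677665
win [0.5576 0.0452 0.03  ] mid [0.5577 0.0447 0.03  ] dia 0.07243432317071688 0.07326859230556261
plate [ 0.4091 -0.2656  0.006 ] [0.0366 0.064  0.0371 0.0646] [  10.9899  -79.1794 -168.0503  100.4028]
coin [0.6624 0.07   0.03  ] [0.0468 0.0747 0.046  0.0745] [  14.1136  -76.0937 -166.1523  104.5568]
```

```bash
python3 - <<'E'
from h import *
q=quat(np.radians(103.9))
bot.move_to((.3955,.2555,.15),q); bot.gripper_to(.75)
bot.movel((.3955,.2555,.04),v=.15); bot.hold(.2); im,i,T=shot("r1")
print(bot.get_t(),bot.get_position(),bot.get_gripper_width(),bot.get_contact_force())
print(proj(i,T,(.3955,.2555,.006)))
cv2.imwrite("pics/r1c.png",cv2.resize(im[150:350,190:450],None,fx=3,fy=3,interpolation=cv2.INTER_CUBIC))
E
```

```text
8.625 [0.3959 0.2559 0.0407] 0.7453948911687088 [ 0.5793 -0.6413  0.3004]
[320.0577 263.4249]
```

View pics/r1c.png

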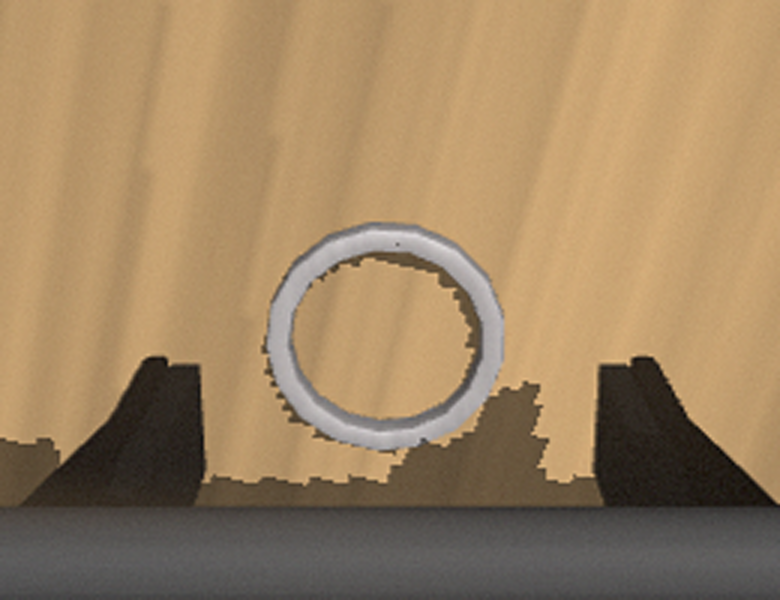

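```bash
cat >> h.py <<'E'
Q=quat(np.radians(103.9))
def F(): return np.array(bot.get_contact_force())
def pick(x,y,z,op,squeeze,q=Q,lift=.12,close=0.0):
    """hover, open, straight down, grip, lift"""
    p=bot.get_position()
    if np.hypot(p[0]-x,p[1]-y)>.02: bot.move_to((x,y,lift),q)
    bot.gripper_to(op); bot.movel((x,y,z+.02),q,v=.15); bot.movel((x,y,z),v=.04); bot.hold(.1)
    a=np.array(bot.get_position()); bot.gripper_to(close,squeeze); bot.hold(.15)
    bot.movel((x,y,lift),v=.12); bot.hold(.1)
    print("pick at",a,"width mm",87*bot.get_gripper_width(),"F",F(),"t",bot.get_t())
def lower(x,y,z0,zmin,thr=2.5,q=Q):
    """guarded descent in 0.5 mm steps; returns TCP z at contact"""
    bot.movel((x,y,z0),q,v=.08); bot.hold(.25); f0=F(); z=z0
    while z>zmin:
        z-=.0005; bot.movel((x,y,z),v=.02); f=F()-f0
        if abs(f[2])>thr: break
    print("lowered cmd",z,"at",np.array(bot.get_position()),"dF",f,"t",bot.get_t()); return z
def release(x,y,op,up=.12):
    bot.gripper_to(op); bot.hold(.1); p=bot.get_position(); bot.movel((p[0],p[1],p[2]+.02),v=.04); bot.movel((x,y,up),v=.15)
E
python3 - <<'E'
from h import *
i,T=load("r1"); g=px(i,T,318.7,262.2,.006); print(g)
pick(g[0],g[1],.003,.75,15)
w=(.5577,.0449)
bot.move_to((*w,.12),Q); bot.movel((*w,.06)); bot.hold(.3)
im,i,T=shot("p1"); print(bot.get_position(),F(),proj(i,T,(*w,.03)))
cv2.imwrite("pics/p1c.png",cv2.resize(im[150:350,190:450],None,fx=3,fy=3,interpolation=cv2.INTER_CUBIC))
E
```

```text
[0.3945 0.2561 0.006 ]
pick at [0.3947 0.2561 0.0031] width mm 46.64049229411482 F [ 0.9131 -0.3343  0.5922] t 11.725
[0.5581 0.045  0.0607] [-0.0042  0.5923 -0.9352] [320.1769 265.535 ]
```

View pics/p1c.png

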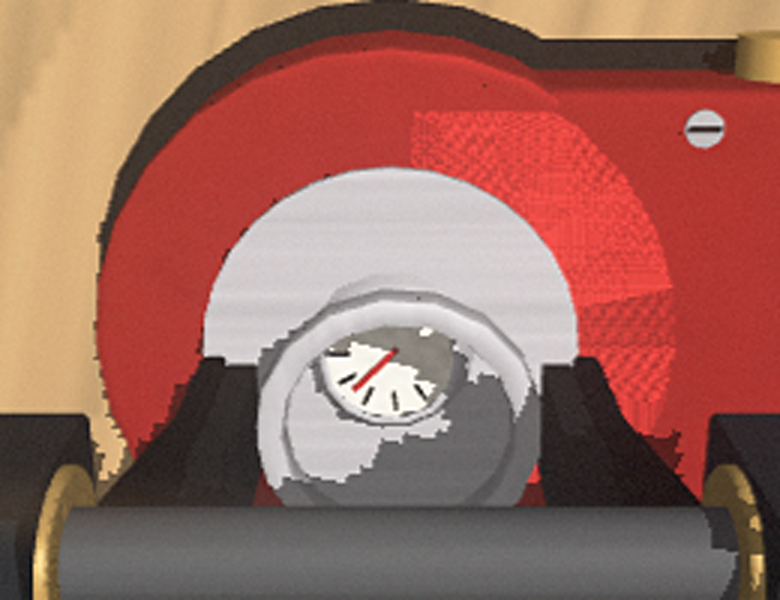

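```bash
python3 - <<'E'
from h import *
w=np.array([.5577,.0449]);i,T=load("p1"); a=np.radians(103.9)
for z in(.03,.032): print(z,proj(i,T,(*(w+.036*np.array([np.cos(a),np.sin(a)])),z)),"seen 206", [proj(i,T,(*(w+s*.036*np.array([np.sin(a),-np.cos(a)])),z))[0] for s in(-1,1)],"seen 258,382.7")
z=lower(*w,.040,.0305)
E
```

```text
0.03 [320.0453 205.2612] seen 206 [np.float64(258.40059419768727), np.float64(381.919465275192)] seen 258,382.7
0.032 [320.0255 206.0937] seen 206 [np.float64(257.81252932467834), np.float64(382.4718356135609)] seen 258,382.7
lowered cmd 0.034999999999999996 at [0.5578 0.0449 0.0351] dF [-0.225  -0.7898  2.7113] t 16.8167
```

```bash
python3 - <<'E'
from h import *
w=(.5577,.0449)
release(*w,.75)
im,i,T=shot("p2"); a=im[150:350,190:450]
bot.move_to((.5737,-.3257,.12),Q); bot.movel((.5737,-.3257,.04)); bot.hold(.2)
im,i,T=shot("g1"); print(proj(i,T,(.5737,-.3257,.006)),bot.get_t())
cv2.imwrite("pics/pg.png",cv2.resize(np.vstack([a,im[150:350,190:450]]),None,fx=1.5,fy=1.5,interpolation=cv2.INTER_CUBIC))
E
```

```text
[319.9987 261.5723] 21.175
```

View pics/pg.png

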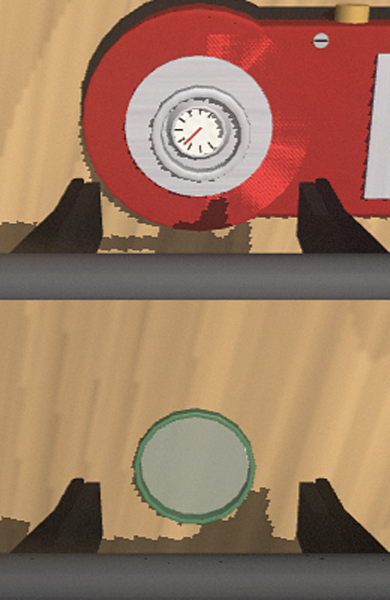

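```bash
python3 - <<'E'
from h import *
i,T=load("p2"); print("ring",px(i,T,190+200/1.5,150+134/1.5,.038),"seat",px(i,T,190+198/1.5,150+126.5/1.5,.032))
i,T=load("g1"); g=px(i,T,319.3,260.7,.006); print("glass",g)
pick(g[0],g[1],.003,.75,12)
E
```

```text
ring [0.5586 0.0444 0.038 ] seat [0.5572 0.046  0.032 ]
glass [ 0.5732 -0.3253  0.006 ]
pick at [ 0.5733 -0.3254  0.0032] width mm 46.975624823257625 F [ 0.3502 -0.1875 -0.0458] t 24.2667
```

```bash
python3 - <<'E'
from h import *
im=cv2.imread("pics/p2.png")[185:285,270:380]; cv2.imwrite("pics/p2c.png",cv2.resize(im,None,fx=5,fy=5,interpolation=cv2.INTER_CUBIC))
E
```

```text
(no output)
```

View pics/p2c.png

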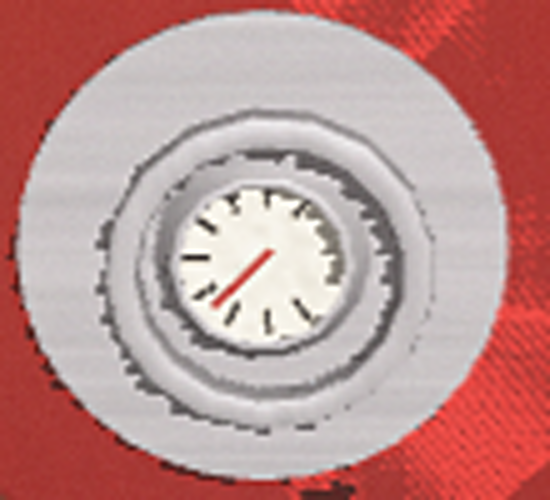

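```bash
python3 - <<'E'
from h import *
w=(.558,.0449)
bot.move_to((*w,.12),Q); z=lower(*w,.046,.0385,thr=2)
release(*w,.75)
im,i,T=shot("p3"); a=im[150:350,190:450]
b=(.6117,.2560)
bot.move_to((*b,.12),Q); bot.gripper_to(1.0); bot.movel((*b,.05)); bot.hold(.2)
im,i,T=shot("b1"); print(proj(i,T,(*b,.017)),bot.get_t(),bot.get_position())
cv2.imwrite("pics/pb.png",cv2.resize(np.vstack([a,im[150:350,190:450]]),None,fx=1.5,fy=1.5,interpolation=cv2.INTER_CUBIC))
E
```

```text
lowered cmd 0.040499999999999994 at [0.5581 0.0449 0.041 ] dF [ 0.2879 -0.6494  4.6318] t 29.725
[319.4888 263.4275] 34.175 [0.6124 0.2563 0.0512]
```

View pics/pb.png

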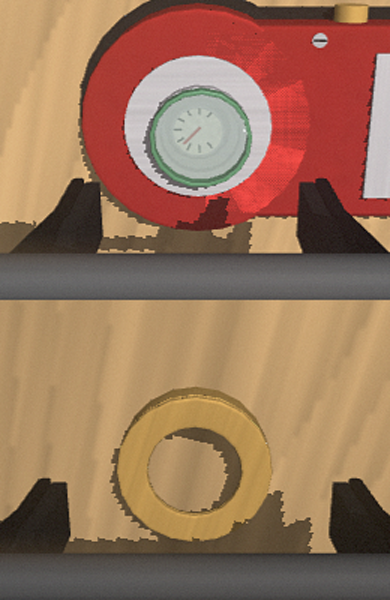

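```bash
python3 - <<'E'
from h import *
i,T=load("p3"); g=px(i,T,190+199.5/1.5,150+136.5/1.5,.044); print("glass",g)
pick(.6117,.2560,.004,1.0,20,close=.5)
w=(.558,.0452)
bot.move_to((*w,.12),Q); z=lower(*w,.055,.0345,thr=4)
E
```

```text
glass [0.5586 0.0451 0.044 ]
pick at [0.6119 0.256  0.0042] width mm 61.929336198579186 F [ 0.4354  0.1275 -1.1655] t 37.4
lowered cmd 0.03549999999999998 at [0.5581 0.0452 0.036 ] dF [-0.9899 -0.2992  5.048 ] t 49.2417
```

```bash
python3 - <<'E'
from h import *
w=(.558,.0452)
release(*w,1.0)
im,i,T=shot("p4"); a=im[150:350,190:450]
i2,T2=load("w2")
c=np.mean([px(i2,T2,338+(x-528)/3.3,176+(y-264)/3.3,.032) for x,y in[(583,268),(749,273),(724,521),(571,516)]],0); print("coin",c)
p=(.4091,-.2656); q=quat(np.radians(100.9))
bot.move_to((*p,.12),q); bot.gripper_to(.65); bot.movel((*p,.04)); bot.hold(.2)
im,i,T=shot("l1"); print(proj(i,T,(*p,.006)),bot.get_t(),bot.get_position())
cv2.imwrite("pics/pl.png",cv2.resize(np.vstack([a,im[150:350,190:450]]),None,fx=1.5,fy=1.5,interpolation=cv2.INTER_CUBIC))
E
```

```text
coin [0.662  0.0705 0.032 ]
[320.1311 262.0742] 54.4167 [ 0.4097 -0.2658  0.0408]
```

View pics/pl.png

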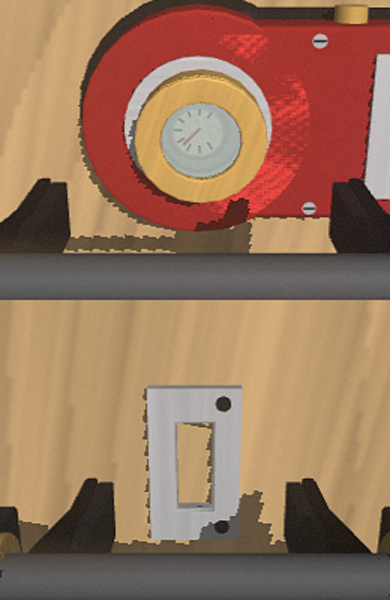

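```bash
python3 - <<'E'
from h import *
p=(.4091,-.2655); q=quat(np.radians(100.9))
pick(*p,.003,.65,25,q=q)
c=(.6619,.0706)
bot.move_to((*c,.12),Q); z=lower(*c,.041,.031,thr=4)
im,i,T=shot("c1")
E
```

```text
pick at [ 0.4092 -0.2656  0.0031] width mm 35.10060469385115 F [-0.2092 -0.0502 -0.2404] t 57.55
lowered cmd 0.034499999999999996 at [0.662  0.0706 0.0351] dF [-2.4534 -0.9854  6.1091] t 63.7417
```

Contact came at TCP z = 35.1 mm, so the underside is at 32 mm, on the pad; on top of the tongue it would read 40. Release and check.

```bash
python3 - <<'E'
from h import *
release(.6619,.0706,.62,.15)
bot.move_to((.61,.06,.2),Q); bot.hold(.2)
im,i,T=shot("f1")
bot.move_to((.45,.35,.3),Q); bot.hold(.3)
s=bot.capture("scene")[180:400,200:500]; d=bot.capture("side")[120:260,250:450]
A=cv2.resize(im[120:280,190:440],(780,499),interpolation=cv2.INTER_CUBIC)
cv2.imwrite("pics/f1c.png",A)
cv2.imwrite("pics/f2c.png",np.hstack([cv2.resize(s,(400,293)),cv2.resize(d,(400,293))]))
print(bot.get_t())
E
```

```text
68.325
```

View pics/f1c.png

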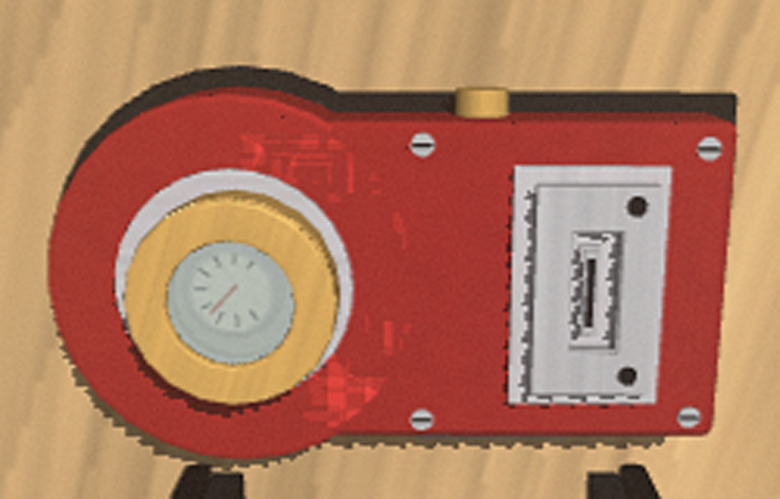

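View pics/f2c.png

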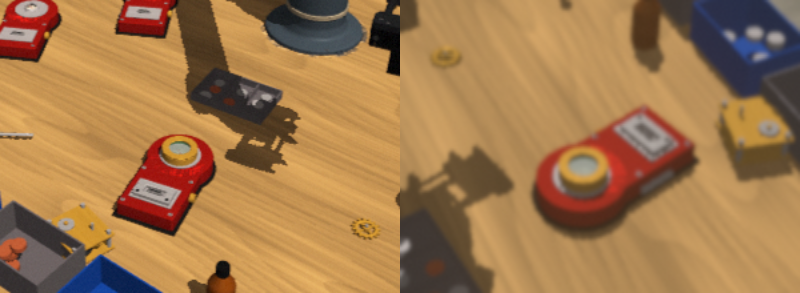

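```bash
python3 - <<'E'
from h import *
i,T=load("f1"); P=lambda x,y,z:px(i,T,190+x/3.12,120+y/3.12,z)
print("bezel",P(232.5,298,.049),"dia",np.linalg.norm(P(125,298,.049)-P(340,298,.049)))
bot.close_job(); print(bot.get_t())
E
```

```text
bezel [0.5598 0.0467 0.049 ] dia 0.062064696668610426
the job is handed in; nothing more can be done
the job is handed in; nothing more can be done
```

The meter front farthest to the robot's left is refitted and the job is handed in, about 68 s on the robot's clock against the 106 s limit. I stacked the gasket, then the glass, then the bezel on its window, and put the coin gauge plate on its pad. Each part was lowered until it touched before I let go.

**Seating heights:** Contact put the seat at about 32 mm, though the casting is listed as 30 mm high. The gasket's underside touched at 32.1 mm and the glass rested on the gasket. The bezel's foot reached 31.8 mm, so it is fully home, and the plate's underside lay at 32.0 mm, flat on the pad.

**Final pictures:** The bezel is level, with the dial visible through the glass, and its top measures 62.1 mm across at the home height. The plate's slot is over the coin throat. The wheel and the oil bottle looked unmoved; the last pictures did not show the screwdriver in full, and I did not go near it.

**Small disagreements:**
- The gasket sits about 1–2 mm off the window axis, inside its 3 mm clearance.
- The glass is within about 1 mm of the gasket's centre.
- The last picture put the bezel about 2 mm from where I set it, inside its 5 mm clearance.
- The scene and side cameras differed from the wrist camera by up to about 6 mm, mostly 3–5 mm. I used the wrist camera because its view of the fingertips matched its calibration.

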